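# Unload two bottles from a transit cradle into a gift crate

## Robot

A 6-joint arm with a two-finger parallel gripper is mounted at the origin on the work surface. World frame = base frame: x ahead of the robot, y to its left, z up, the work surface at z = 0. Lengths are in mm, angles in rad, forces in N, time in s.
With the tool pointing down it reaches from about 275 to 850 mm from the base axis. Payload 19 kg.
Tool frame: the origin (TCP) lies at the very end of the fingers, on their centre line; the grasp point (between the pads) lies 19 mm behind it (ctrl.grip_depth is the distance from the TCP to the grasp point, in mm); z points along the fingers, y is the line along which they close (so a half turn about z gives the same grasp; the last joint's range is limited). The gripper opens to 85 mm and grips with 20 to 120 N. Pads are 22 mm wide; open, the fingers measure 114 mm over their backs; the gripper's body (76 mm by 85 mm) begins 54 mm behind the grasp point. The pads swing forward as they close: fully open they stand 13 mm farther back than shut.
Start: joints at [-1.401, 0.15, 1.437, -0, 1.554, -0.134], TCP at [171.984, -548.645, 231.267] pointing down, gripper open.
Joint ranges: [-2.8, 2.8], [-0.68, 2.1], [0.12, 2.68], [-1.39, 4.53], [0.16, 2.79], [-2.81, 2.81]. Speed limits (rad/s): [1.89, 1.89, 2.22, 3.01, 3.01, 3.01].

## Interface

Orientations are given as a unit quaternion [x, y, z, w].
In Python, from bench import ctrl, effector, kinematics, observe, grab_frame, camera_model, workorder, nets gives the robot as it stands. Calls block until the motion is done:
- ctrl.goto(position, orientation): joint-space move of the TCP to a pose.
- ctrl.servo_line(position, rotation=None, max_speed=150): straight line of the TCP; rotation=None keeps the orientation; max_speed is the mean speed in mm/s.
- ctrl.set_joints(angles): joint-space move.
- effector.move_gripper(opening, newtons=None): finger opening in mm; newtons is the grip in N (None keeps the last); returns when the fingers have stopped.
- ctrl.hold(seconds).
- kinematics.ik(position, orientation): joint angles nearest the present ones, or None.
- observe(): the state.
- grab_frame(name): name is "side" or "top" or "wrist"; returns (picture, depth): 480x640x3 uint8, red, green, blue; 480x640 float32, mm along the optical axis (not along the pixel's ray), 0 where there is no reading.
- camera_model(name): a dict with "K" (3x3 intrinsics, pixels), "camera_from_world" (4x4, takes a point from world to camera coordinates); the wrist camera has in their place "mount" (4x4, takes a point from camera to tool coordinates, whose origin is the TCP and whose axes are the flange's). Camera axes: x right, y down, z forward; pixel columns grow to the right and rows downward; lengths in mm; the calibration is good to about 2 mm. A picture is of the moment at which its call begins: read the wrist's pose just before it. camera_model takes no time and is no camera call.
A pose or a line that the arm cannot do raises ctrl.MotionError and nothing moves.
- workorder.hand_in(): hands the job in; it is judged then, once.
Trained networks look in the newest picture that a camera, given by its name, has taken for a name from the list of things; names that differ only in an ending like _2 or _b are one class to them, and where a whole thing is asked for, a point or a joint stands for the part that bears it (a point fixed in the world has none). Each returns a list of dicts, best first, with "p" (0 to 1); they miss things now and then, are a little off and sometimes report something else, mostly with a low value. They report only what shows in the picture. A call takes as long as a camera call. They do not tell look-alikes from the thing itself.
- nets.boxes_of(camera, name): "at" ([row, column] as shares, 0 to 1, of the picture: columns of its width, rows of its height, amid what is visible of it).
The state is a dict: "time": time; "joint_positions": joint angles; "qvel": joint speeds; "joint_efforts": joint torques, N m; "tool_pos": TCP position; "tool_rot": TCP orientation; "ft_force": force on the tool from outside, world axes, zero at the start; "wrist_torque": the same for the moment, N m; "finger_gap": finger opening in mm; "grasp_force": force on a finger pad.
Only numpy, scipy, OpenCV 4.12 (cv2) and the standard library are available. Lean on these libraries where they do the work, as an engineer would, in place of code of your own. Each camera call takes 0.05 s, during which the arm holds its last target. There are 200 camera calls.

## Task

Empty the transit cradle into the gift crate: lift the red retaining bar up out of its two open brackets and lay it flat on the bench top, then take out the two bottles and lay one in each compartment of the crate, down in its notched saddles with the necks towards the crate's far end, as they lie in the cradle. It is glass, so set the bottles down gently, and leave the honey jar, tea tin and tape roll where they are.

Things in the scene. Friction and masses are not known exactly. Their poses are not given: they have to be found in the camera images.
- cradle: Wooden transit cradle, fixed, left or right of the robot's centre line. Origin: at bench height under the bar's middle. x along the bottles (away from the robot within 0.2 rad), y across, z up. Base board x -85 to +160, y -145 to +145 mm, top at z 15. Notched rails 14 thick at x = -42 and +42, tops at z 46; between them (x -35 to +35) open down to the base. End boards 62 high at x = -80 and +155.
- notch_a (a point): Cradle's +y notch (40-degree V): axis of a bottle lying in it, at the bar's x (cradle frame 0, +42, 56 mm).
- notch_b (a point): Cradle's -y notch: the same at cradle frame 0, -42, 56 mm.
- bracket_a (a point): Middle of the slot floor of the steel U bracket on the cradle's +y upright (cradle frame 0, +125, 85.5 mm). Upright 70 x 18 mm, bracket 22 mm along y. The slot is open at the top, 25 mm wide along cradle x; straight sides end 18 mm above its floor, flared lips 26 mm above.
- bracket_b (a point): The same on the -y upright (cradle frame 0, -125, 85.5 mm).
- bar: Red retaining bar, 304 mm long, 0.15 to 0.31 kg: 20 x 20 mm tube along its y axis with rubber sleeves (24 x 24, 40 long, at y = -42 and +42) and end caps (24 x 24 x 10). Origin: its middle, on its axis. Lies loose in the brackets, axis 95.5 mm above the bench, 1.5 mm over the bottles; lifts straight up. Pinch its bare middle (y -22 to +22) across x. On the bench its axis is 12 mm up.
- bar_end_a (a point): Point on the bar's axis near its +y end, 142 mm from the middle.
- bar_end_b (a point): Point on the bar's axis near its -y end, 142 mm from the middle.
- bottle_green: Dark green glass bottle, gold foil, about 0.42 kg, lying in one notch, neck away from the robot. Origin: on its axis, mid-length of the straight body; its x axis points to the neck; it may be rolled about that axis. Body 52 mm diameter from x -60 to +60 mm, then shoulder and 30 mm neck to the tip at x 145; centre of mass at x about 21. Its axis lies 56 mm above the bench.
- bottle_amber: Amber-brown bottle with red foil, otherwise the same as bottle_green (52 mm diameter, 205 mm long, same origin and axes), lying in the other notch.
- bottle_green_tip (a point): Tip of the green bottle's neck, on its axis.
- bottle_amber_tip (a point): Tip of the amber bottle's neck, on its axis.
- crate: Open pine gift crate, fixed, on the other side of the centre line. Origin: at bench height under its centre. x along its compartments to the far end (away from the robot within 0.2 rad), y across. Outside 252 x 256 mm, walls 8, rim at z 62, floor at z 6. Divider at y = 0, 8 thick, top at z 48: two compartments 116 wide, 236 long.
- seat_a (a point): Crate's +y compartment (crate frame -42, +62, 38 mm): where a bottle's origin comes when it lies in the saddles, neck to crate +x; 14 mm either way along x is free. Saddles: two boards 14 thick, tops at z 28, at crate x = -84 and 0, each with a shallow V notch (32 degrees) that centres the bottle.
- seat_b (a point): The same in the -y compartment (crate frame -42, -62, 38 mm).
- honey: Bystander: honey jar with a gold lid, 58 mm diameter, 82 mm high, standing at the far end of the strip of bench between cradle and crate, which is otherwise clear (x below 0.71 m) and at least 110 mm wide. Origin: centre of its underside.
- tea_tin: Bystander: red tea tin with a gold lid, 70 mm diameter, 82 mm high, standing to the outside of the cradle or crate. Origin: centre of its underside.
- tape_roll: Bystander: roll of brown tape lying flat, 92 mm diameter, 24 mm high, on the outside of the cradle or crate, opposite the tin. Origin: centre of its underside.
Not all that is in view belongs to the job. What is shaped like the bottle_green but blue is not meant. What is shaped like the bottle_amber but purple is not meant.

How it is judged (in metres and radians):
On the way, in this order (a step that is already met when the one before it is completed fails the run):
1. Both ends of the bar are lifted clear above the brackets while both bottles still lie in the cradle (z of each of bar_end_a, bar_end_b in the frame of cradle above 0.125 m and z of bottle_green in the frame of cradle between 0.05 and 0.065 m and x of bottle_green in the frame of cradle between -0.03 and 0.03 m and y of bottle_green in the frame of cradle between -0.06 and 0.06 m and z of bottle_amber in the frame of cradle between 0.05 and 0.065 m and x of bottle_amber in the frame of cradle between -0.03 and 0.03 m and y of bottle_amber in the frame of cradle between -0.06 and 0.06 m), for 0.1 s.
2. The bar lies flat on the bench, let go, while both bottles still lie in the cradle (height (world z) of bar below 0.018 m and angle between bar's own y axis and vertical between 1.5 and 1.64 rad and contact force between the fingers and bar below 0.3 N and linear speed of bar below 0.03 m/s and z of bottle_green in the frame of cradle between 0.05 and 0.065 m and x of bottle_green in the frame of cradle between -0.03 and 0.03 m and y of bottle_green in the frame of cradle between -0.06 and 0.06 m and z of bottle_amber in the frame of cradle between 0.05 and 0.065 m and x of bottle_amber in the frame of cradle between -0.03 and 0.03 m and y of bottle_amber in the frame of cradle between -0.06 and 0.06 m), for 0.2 s.
At the end, for the whole second after the job is handed in: One bottle lies level in the saddles of each compartment, neck to the far end, within 15 mm across, 25 mm along and 6 mm in height of its seat point; the bar lies flat on the bench (axis under 18 mm high); all at rest and let go (height (world z) of bar below 0.018 m and angle between bar's own y axis and vertical between 1.5 and 1.64 rad and contact force between the fingers and bar below 0.3 N and linear speed of each of bar, bottle_green, bottle_amber below 0.03 m/s and angle between bottle_green's own x axis and vertical between 1.5 and 1.64 rad and x of each of bottle_green_tip, bottle_amber_tip in the frame of crate above 0.05 m and angular speed of each of bottle_green, bottle_amber below 0.3 rad/s and contact force between the fingers and bottle_green below 0.3 N and angle between bottle_amber's own x axis and vertical between 1.5 and 1.64 rad and contact force between the fingers and bottle_amber below 0.3 N and ((y of bottle_green in the frame of seat_a between -0.015 and 0.015 m and x of bottle_green in the frame of seat_a between -0.025 and 0.025 m and z of bottle_green in the frame of seat_a between -0.008 and 0.006 m and y of bottle_amber in the frame of seat_b between -0.015 and 0.015 m and x of bottle_amber in the frame of seat_b between -0.025 and 0.025 m and z of bottle_amber in the frame of seat_b between -0.008 and 0.006 m) or (y of bottle_green in the frame of seat_b between -0.015 and 0.015 m and x of bottle_green in the frame of seat_b between -0.025 and 0.025 m and z of bottle_green in the frame of seat_b between -0.008 and 0.006 m and y of bottle_amber in the frame of seat_a between -0.015 and 0.015 m and x of bottle_amber in the frame of seat_a between -0.025 and 0.025 m and z of bottle_amber in the frame of seat_a between -0.008 and 0.006 m))); the robot touches nothing.
It fails at once if A bystander (honey jar, tea tin or tape roll) is moved more than 30 mm (distance of any of honey, tea_tin, tape_roll from where it was at the start of the episode above 0.03 m).
It fails at once if The green bottle is let fall more than about 12 mm, or meets the crate, cradle, bench or other bottle with more than 60 N ((contact force between the fingers and bottle_green below 0.3 N and linear speed of bottle_green above 0.5 m/s) or contact force between bottle_green and crate above 60 N or contact force between bottle_green and cradle above 60 N or contact force between bottle_green and table above 60 N).
It fails at once if The amber bottle is let fall more than about 12 mm, or meets the crate, cradle, bench or other bottle with more than 60 N ((contact force between the fingers and bottle_amber below 0.3 N and linear speed of bottle_amber above 0.5 m/s) or contact force between bottle_amber and crate above 60 N or contact force between bottle_amber and cradle above 60 N or contact force between bottle_amber and table above 60 N or contact force between bottle_amber and bottle_green above 60 N).
It also fails if it takes over 69 s, if anything falls off the work surface, if the arm or the gripper's body presses on something with over 40 N, if the wrist force passes 120 N, or if a joint passes its speed limit or range.

## Working session

There is one attempt and no reset: what is moved stays moved. The work goes in short steps, each a Python script; the robot and the scene stay as the last script left them, time stands still between calls to the robot, and variables do not carry over. Pictures are saved under pics/ and viewed, at most 10 in all, crops included, and the job is handed in when it is done.

```bash
mkdir -p pics; ls
cat > h.py <<'E'
import numpy as np, cv2
from bench import ctrl, effector, kinematics, observe, grab_frame, camera_model, workorder, nets
from scipy.spatial.transform import Rotation as R
def cloud(name):
    o=observe(); img,d=grab_frame(name); m=camera_model(name); K=np.array(m["K"])
    v,u=np.mgrid[:480,:640]; z=d.astype(float)
    P=np.stack([(u-K[0,2])/K[0,0]*z,(v-K[1,2])/K[1,1]*z,z],-1)
    if "camera_from_world" in m: T=np.linalg.inv(np.array(m["camera_from_world"]))
    else:
        W=np.eye(4);W[:3,:3]=R.from_quat(o["tool_rot"]).as_matrix();W[:3,3]=o["tool_pos"];T=W@np.array(m["mount"])
    P=P@T[:3,:3].T+T[:3,3]; P[d<=0]=np.nan
    return img,P
E
python3 - <<'E'
from h import *
for n in("top","side"):
    img,P=cloud(n); np.savez(n+".npz",img=img,P=P); cv2.imwrite(f"pics/{n}0.png",img[...,::-1])
    for k in("bottle_green","bottle_amber","bar","bracket_a","cradle","crate","honey","tea_tin","tape_roll","bottle_green_tip","seat_a"):
        for r in nets.boxes_of(n,k)[:3]:
            a=r["at"];i,j=int(a[0]*480),int(a[1]*640); print(n,k,round(r["p"],2),i,j,P[i,j].round(0))
print(observe())
E
```

```text
pics
top bottle_green 0.73 324 209 [321. 283.  51.]
top bottle_green 0.61 201 198 [615. 301.  82.]
top bottle_green 0.37 206 505 [ 594. -454.   30.]
top bottle_amber 0.78 195 235 [629. 214.  75.]
top bottle_amber 0.69 345 424 [ 258. -234.   50.]
top bracket_a 0.84 196 218 [638. 266.  16.]
top cradle 0.7 198 216 [634. 272.  10.]
top cradle 0.41 207 531 [ 594. -531.    1.]
top crate 0.65 231 425 [ 534. -247.   48.]
top honey 0.7 141 332 [755. -23.  78.]
top tea_tin 0.9 216 122 [583. 482.  81.]
top tape_roll 0.62 202 526 [ 608. -519.   -0.]
top bottle_green_tip 0.96 327 207 [314. 288.  51.]
top bottle_green_tip 0.67 202 194 [614. 311.  78.]
top seat_a 0.84 228 424 [ 541. -244.   50.]
side bottle_green 0.64 321 243 [618. 317.  77.]
side bottle_green 0.22 306 262 [576. 292. 108.]
side bottle_amber 0.77 301 251 [621. 245.  71.]
side bottle_amber 0.44 229 376 [ 339. -157.   35.]
side bottle_amber 0.3 342 244 [609. 351.  43.]
side bracket_a 0.93 342 244 [609. 351.  43.]
side cradle 0.8 341 242 [614. 351.  46.]
side cradle 0.47 396 231 [579. 516.  81.]
side crate 0.57 216 318 [ 535. -215.   2
[... 454 characters left out ...]
y([-1.40099126e+00,  1.50481737e-01,  1.43738844e+00,  1.61506790e-05,
        1.55377420e+00, -1.33999281e-01]), 'qvel': array([-8.80263899e-04, -1.57169280e-03,  2.44009849e-05, -2.07672122e-04,
       -1.31725974e-03, -3.64505719e-04]), 'joint_efforts': array([-2.09967198e-03, -7.12809563e+01, -5.71039975e+01, -2.98286504e-04,
        1.62672473e-03, -1.65997665e-05]), 'tool_pos': array([ 171.99612868, -548.65439312,  231.28273237]), 'tool_rot': array([ 9.88485053e-01,  1.51318537e-01,  7.60993554e-06, -2.59999842e-05]), 'ft_force': array([0.0255257 , 0.41289349, 0.59684033]), 'wrist_torque': array([0.02447406, 0.00226055, 0.03855027]), 'grasp_force': 0.0, 'finger_gap': 85.33070877470088}
```

View pics/top0.png

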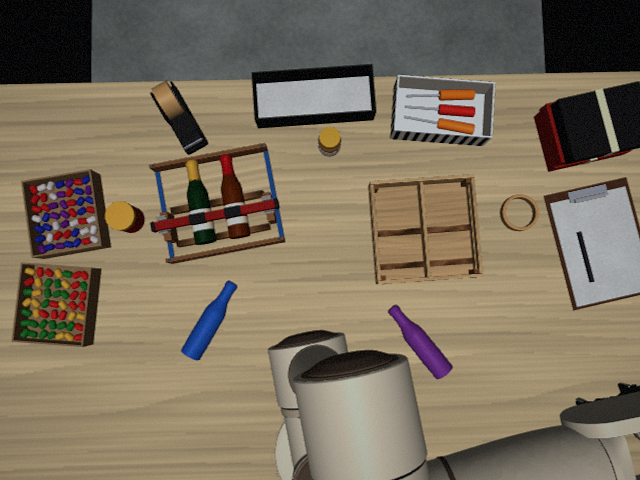

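View pics/side0.png

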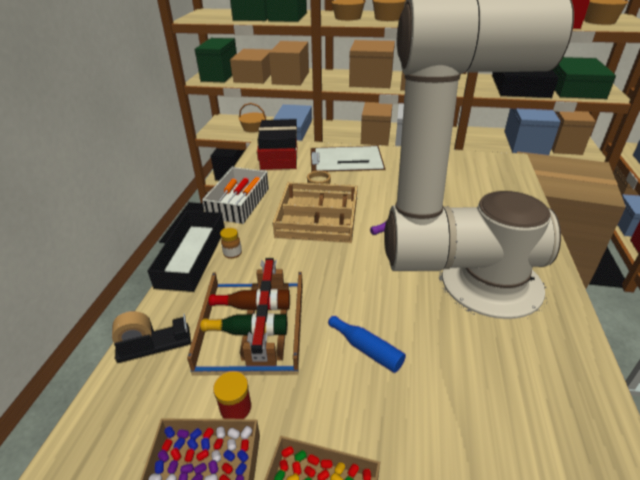

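The top view shows the cradle at about (216,203) with the red bar over it from (152,227) to (278,205), the green bottle at (200,200) and the amber one at (231,195). The crate is at (425,230), the honey jar at (330,140), the tin at (122,216) and the tape ring at (518,212). The blue and purple bottles lie loose near the robot as decoys. The side view agrees, and the strip between cradle and crate is clear.

Next I fit the poses from the top camera's cloud, then refine them with the wrist camera.

```bash
cat >> h.py <<'E'
def quat(yaw_y):
    """tool down, closing axis (tool y) at world yaw yaw_y"""
    y=np.array([np.cos(yaw_y),np.sin(yaw_y),0]);z=np.array([0,0,-1.]);x=np.cross(y,z)
    return R.from_matrix(np.stack([x,y,z],1)).as_quat()
def near(yaw, pos):
    """of the two half-turn equivalents take the one with smaller joint-6 magnitude"""
    best=None
    for y in(yaw,yaw+np.pi):
        q=kinematics.ik(pos,quat(y))
        if q is not None and (best is None or abs(q[5])<abs(best[0][5])): best=(q,y)
    return best
def rectfit(pts):
    (c,s,a)=cv2.minAreaRect(pts[:,:2].astype(np.float32)); return np.round(c,1),np.round(s,1),round(a,2)
def boxm(P,x0,x1,y0,y1,z0,z1):
    return (P[...,0]>x0)&(P[...,0]<x1)&(P[...,1]>y0)&(P[...,1]<y1)&(P[...,2]>z0)&(P[...,2]<z1)
def hsv(img): return cv2.cvtColor(np.ascontiguousarray(img),cv2.COLOR_RGB2HSV)
E
python3 - <<'E'
from h import *
d=np.load("top.npz");img,P=d["img"],d["P"]
m=boxm(P,480,740,90,430,88,125); m=cv2.morphologyEx(m.astype(np.uint8),cv2.MORPH_OPEN,np.ones((2,2)))>0
print("bar top",m.sum(),rectfit(P[m]),np.median(P[m][:,2]))
m=boxm(P,350,720,-420,-90,52,75);print("rim",m.sum(),rectfit(P[m]))
m=boxm(P,480,790,90,430,54,72);print("cradle 62",m.sum(),rectfit(P[m]))
for p in([500,300,420],[560,-240,420]):
    print(near(0.17+np.pi/2,p))
E
```

```text
bar top 1462 (array([nan, nan]), array([0., 0.]), 0.0) nan
rim 1596 (array([ 540. , -248.4]), array([252.8, 257.7]), 2.48)
cradle 62 2209 (array([644.4, 266.7]), array([303.1, 288.8]), 9.82)
(array([ 4.08324768e-01,  1.81044941e-01,  1.02547845e+00, -4.44089210e-16,
        1.93506927e+00, -1.33247156e+00]), 1.7407963267948965)
(array([-5.31282198e-01,  2.40497442e-01,  9.53931118e-01, -4.44089210e-16,
        1.94716409e+00,  8.69514129e-01]), 4.88238898038469)
```

Run:
```python
from h import *
th=0.171
p=[535,250,400]; q,y=near(th+np.pi/2,p); ctrl.goto(p,quat(y))
print(camera_model("wrist"))
img,P=cloud("wrist"); np.savez("w1.npz",img=img,P=P); cv2.imwrite("pics/w1.png",img[...,::-1])
p=[500,-248,400]; q,y=near(.043+np.pi/2,p); ctrl.goto(p,quat(y))
img,P=cloud("wrist"); np.savez("w2.npz",img=img,P=P); cv2.imwrite("pics/w2.png",img[...,::-1])
o=observe(); print(o["time"],o["tool_pos"])
a=cv2.imread("pics/w1.png");b=cv2.imread("pics/w2.png")
cv2.imwrite("pics/w12.png",cv2.resize(np.hstack([a,b]),(800,300)))
```

```text
{'K': array([[393.89168295,   0.        , 321.57939327],
       [  0.        , 393.89168295, 234.04091987],
       [  0.        ,   0.        ,   1.        ]]), 'mount': array([[ 5.25949201e-04, -9.58820565e-01, -2.84012056e-01,
         7.33460316e+01],
       [ 9.99999861e-01,  4.98364699e-04,  1.69382971e-04,
         5.09033765e-01],
       [-2.08662933e-05, -2.84012106e-01,  9.58820694e-01,
        -1.42789323e+02],
       [ 0.00000000e+00,  0.00000000e+00,  0.00000000e+00,
         1.00000000e+00]])}
6.5417 [ 500.22794294 -247.57628043  400.014607  ]
```

View pics/w12.png

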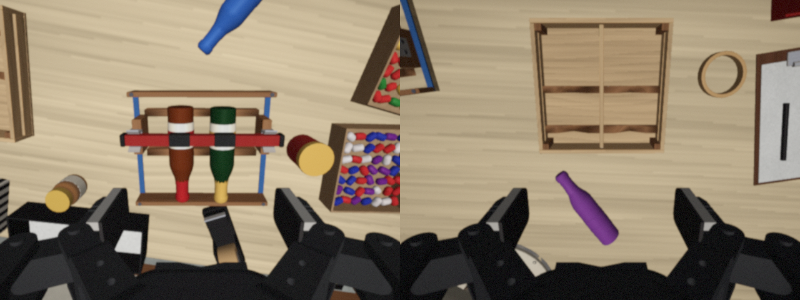

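The wrist views show the cradle with its bar at about (200,140), the amber bottle at (181,150) and the green one at (222,150), plus the tin at (310,155). In the other view the crate is at (600,85) and empty. Now I fit them precisely.

```bash
cat > fit.py <<'E'
from h import *
from scipy.optimize import least_squares
def line(p):  # robust direction fit
    vx,vy,x,y=cv2.fitLine(p[:,:2].astype(np.float32),cv2.DIST_HUBER,0,.01,.01).ravel(); return np.array([x,y]),np.arctan2(vy,vx)
def bottle(p,th):
    """fit 26 mm horizontal cylinder to body points: y offset, yaw, height"""
    c=np.median(p,0)
    def f(v):
        n=np.array([-np.sin(v[1]),np.cos(v[1])]); d=(p[:,:2]-c[:2])@n-v[0]
        return np.hypot(d,p[:,2]-v[2])-26
    s=least_squares(f,[0,th,56],loss="soft_l1",f_scale=1.)
    v=s.x; return c[:2]+v[0]*np.array([-np.sin(v[1]),np.cos(v[1])]),v[1],v[2],np.std(f(v))
E
python3 - <<'E'
from fit import *
th=.171; u=np.array([np.cos(th),np.sin(th)]);n=np.array([-u[1],u[0]])
for f in("w1","top"):
    d=np.load(f+".npz");img,P=d["img"],d["P"];H=hsv(img)
    V=np.nan_to_num(P,nan=-999)
    red=((H[...,0]<8)|(H[...,0]>172))&(H[...,1]>120)
    m=boxm(V,480,740,90,430,100,115)
    m&=abs((V[...,:2]-[615,272])@u)<40
    print(f,"bar",m.sum(),rectfit(V[m]),line(V[m]),np.median(V[m][:,2]))
    b0=np.array([615.,272.])
    s=(V[...,:2]-b0)@u; t=(V[...,:2]-b0)@n
    for k,t0 in(("+y",42),("-y",-42)):
        mm=(abs(t-t0)<24)&(abs(s)<60)&(abs(s)>18)&(V[...,2]>60)&(V[...,2]<86)
        c,yw,z,sd=bottle(V[mm],th); 
        tip=(abs(t-t0)<14)&(s>60)&(V[...,2]>50)&(V[...,2]<86)
        mb=(abs(t-t0)<10)&(V[...,2]>50)&(V[...,2]<90)&(abs(s)<145)
        print(k,mm.sum(),"c",c.round(1),"t",round((c-b0)@n,1),"yaw",round(yw,3),"z",round(z,1),round(sd,2),"s range",np.percentile(s[mb],[.3,99.7]).round(1), "hue",np.median(H[mm],0))
    mc=boxm(V,480,790,90,430,54,66); print("62",rectfit(V[mc]))
d=np.load("w2.npz");V=np.nan_to_num(d["P"],nan=-999)
m=boxm(V,380,720,-420,-90,56,68);print("rim",m.sum(),rectfit(V[m]),np.median(V[m][:,2]))
E
```

```text
w1 bar 3463 (array([589. , 260.5]), array([ 24.9, 303.6]), 9.78) (array([584.22107, 260.9083 ], dtype=float32), np.float32(-1.4029378)) 106.3785518290004
+y 1124 c [635.1 310.3] t 34.3 yaw 0.157 z 55.3 3.12 s range [-121.4  122. ] hue [ 61. 130.  54.]
-y 1200 c [648.8 226.4] t -50.7 yaw 0.138 z 55.1 3.25 s range [-121.6  122. ] hue [  9.  192.5 106. ]
62 (array([637.7, 267.7]), array([287. , 288.6]), 9.76)
top bar 759 (array([588.4, 258.4]), array([ 23. , 304.1]), 9.67) (array([583.98987, 258.1787 ], dtype=float32), np.float32(-1.4002558)) 105.16342173934754
+y 311 c [637.4 307.5] t 31.2 yaw 0.138 z 53.0 3.84 s range [-122.8  120.6] hue [ 64. 155.  32.]
-y 318 c [651.  223.9] t -53.5 yaw 0.13 z 53.2 4.15 s range [-122.9  120.2] hue [  9. 219.  67.]
62 (array([644.4, 266.7]), array([303.1, 288.8]), 9.82)
rim 6977 (array([ 539.5, -245.8]), array([251.8, 256.6]), 2.56) 61.91937367080067
```

Run:
```python
from fit import *
th=.1705; u=np.array([np.cos(th),np.sin(th)]);n=np.array([-u[1],u[0]])
b0=np.array([589.,260.])
for f in("w1","top"):
    d=np.load(f+".npz");img,P=d["img"],d["P"]
    V=np.nan_to_num(P,nan=-999); s=(V[...,:2]-b0)@u; t=(V[...,:2]-b0)@n
    for k,t0 in(("+y",42),("-y",-42)):
        mm=(abs(t-t0)<24)&(abs(s)<48)&(abs(s)>18)&(V[...,2]>62)&(V[...,2]<86)
        c,yw,z,sd=bottle(V[mm],th)
        t1=(c-b0)@n; sl=abs(t-t1)<8
        prof=[(x,round(float(np.median(V[...,2][sl&(abs(s-x)<2.5)&(V[...,2]>10)])),0)) for x in list(range(-75,-40,5))+list(range(40,155,8))]
        print(f,k,mm.sum(),"t",round(t1,1),"yaw",round(yw,3),"z",round(z,1),round(sd,2)); print([(x,float(z)) for x,z in prof])
```

```text
w1 +y 1776 t 42.0 yaw 0.17 z 56.2 0.77
[(-75, 479.0), (-70, 466.0), (-65, 445.0), (-60, 443.0), (-55, 433.0), (-50, 434.0), (-45, 428.0), (40, 82.0), (48, 82.0), (56, 82.0), (64, 80.0), (72, 77.0), (80, 74.0), (88, 72.0), (96, 70.0), (104, 69.0), (112, 70.0), (120, 69.0), (128, 71.0), (136, 70.0), (144, 63.0), (152, 62.0)]
w1 -y 1770 t -42.0 yaw 0.168 z 56.3 0.78
[(-75, 479.0), (-70, 467.0), (-65, 444.0), (-60, 443.0), (-55, 433.0), (-50, 432.0), (-45, 427.0), (40, 82.0), (48, 82.0), (56, 81.0), (64, 80.0), (72, 77.0), (80, 73.0), (88, 72.0), (96, 70.0), (104, 69.0), (112, 69.0), (120, 69.0), (128, 71.0), (136, 69.0), (144, 63.0), (152, 62.0)]
top +y 443 t 40.0 yaw 0.173 z 54.8 2.16
[(-75, 15.0), (-70, 14.0), (-65, 51.0), (-60, 80.0), (-55, 81.0), (-50, 80.0), (-45, 80.0), (40, 79.0), (48, 80.0), (56, 80.0), (64, 78.0), (72, 76.0), (80, 72.0), (88, 71.0), (96, 69.0), (104, 69.0), (112, 68.0), (120, 68.0), (128, 69.0), (136, 68.0), (144, 61.0), (152, 57.0)]
top -y 441 t -44.3 yaw 0.168 z 54.9 2.13
[(-75, 13.0), (-70, 15.0), (-65, 70.0), (-60, 80.0), (-55, 80.0), (-50, 82.0), (-45, 79.0), (40, 81.0), (48, 81.0), (56, 79.0), (64, 77.0), (72, 77.0), (80, 72.0), (88, 69.0), (96, 68.0), (104, 69.0), (112, 69.0), (120, 67.0), (128, 71.0), (136, 66.0), (144, 62.0), (152, nan)]
  return _methods._mean(a, axis=axis, dtype=dtype,
  ret = ret.dtype.type(ret / rcount)
```

```bash
cat >> h.py <<'E'
th=.1705; b0=np.array([589.,260.]); u=np.array([np.cos(th),np.sin(th)]); n=np.array([-u[1],u[0]])
tc=.0442; c0=np.array([539.5,-246.3]); uc=np.array([np.cos(tc),np.sin(tc)]); nc=np.array([-uc[1],uc[0]])
def st(t=""):
    o=observe(); print(t,round(o["time"],2),o["tool_pos"].round(1),"gap",round(o["finger_gap"],1),"F",round(o["grasp_force"],1),o["ft_force"].round(1))
E
python3 - <<'E'
from h import *
effector.move_gripper(45,60)
p=[*b0,190]; q,y=near(th,p); print(q.round(2)); ctrl.goto(p,quat(y))
ctrl.servo_line([*b0,83.5],max_speed=120); st("at bar")
effector.move_gripper(10,60); st("gripped")
ctrl.servo_line([*b0,200],max_speed=120); ctrl.hold(.2); st("up")
print(observe()["joint_positions"].round(2))
img,P=cloud("side"); cv2.imwrite("pics/s1.png",img[100:430,60:500,::-1])
print([near(np.pi/2,[480,-5,200])])
E
```

```text
[ 0.3   0.31  1.33 -0.    1.51  0.13]
at bar 10.06 [589.4 260.1  84.4] gap 44.7 F 0.0 [ 0.  -0.2  0.1]
gripped 10.42 [583.4 259.1  85.1] gap 18.9 F 59.9 [-62.9 -17.7  44.6]
up 11.74 [588.8 259.9 199.4] gap 18.9 F 63.3 [-0.5 -0.3 -2.5]
[ 0.3   0.31  1.31 -0.    1.52  0.13]
[(array([-1.71098150e-01, -3.59993937e-02,  1.69737210e+00, -4.44089210e-16,
        1.48021994e+00,  1.39969818e+00]), 4.71238898038469)]
```

View pics/s1.png

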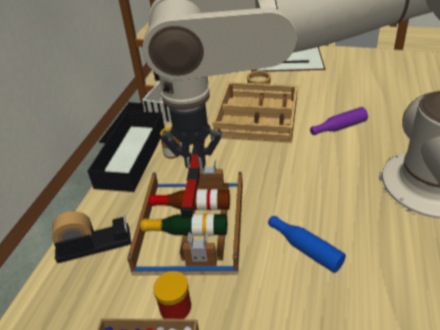

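The bar is lifted clear and both bottles are still lying in the notches. The bar sits about 5 mm nearer than the fit said, so I will re-measure the cradle once the bar is down.

```bash
python3 - <<'E'
from h import *
p=[480,-5,200]; q,y=near(np.pi/2,p); ctrl.goto(p,quat(y)); st("over")
ctrl.servo_line([480,-5,15],max_speed=130); ctrl.servo_line([480,-5,3.],max_speed=25); st("down")
effector.move_gripper(50); ctrl.hold(.2); st("open")
ctrl.servo_line([480,-5,200],max_speed=200)
p=[520,248,380]; q,y=near(th+np.pi/2,p); ctrl.goto(p,quat(y)); ctrl.hold(.2)
img,P=cloud("wrist"); np.savez("w3.npz",img=img,P=P); cv2.imwrite("pics/w3.png",img[...,::-1]); st()
img,P=cloud("top"); np.savez("t3.npz",img=img,P=P); cv2.imwrite("pics/t3.png",img[...,::-1])
a=cv2.imread("pics/w3.png");cv2.imwrite("pics/wt3.png",cv2.resize(np.hstack([a,img[...,::-1]]),(800,300)))
E
python3 - <<'E'
from fit import *
d=np.load("w3.npz");V=np.nan_to_num(d["P"],nan=-999); s=(V[...,:2]-b0)@u; t=(V[...,:2]-b0)@n
g=(abs(V[...,2])<150)&(abs(t)<160)&(s>-120)&(s<180)
for k,t0 in(("+y",42),("-y",-42)):
    mm=g&(abs(t-t0)<24)&(abs(s)<45)&(V[...,2]>62)&(V[...,2]<86)
    c,yw,z,sd=bottle(V[mm],th); print(k,"t",round((c-b0)@n,1),"yaw",round(yw,3),"z",round(z,1),round(sd,2))
    print("  prof",[(x,float(np.nanmedian(np.where(g&(abs(t-t0)<6)&(abs(s-x)<1.5),V[...,2],np.nan)).round(0))) for x in list(range(-75,-52,3))+list(range(128,160,3))])
for lab,lo,hi in(("mid",-10,10),("+out",75,100),("-out",-100,-75)):
    m=g&(t>lo)&(t<hi); print(lab,[(x,float(np.median(V[...,2][m&(abs(s-x)<1.5)]).round(0))) for x in range(-93,72,3) if (m&(abs(s-x)<1.5)).any()])
E
```

```text
over 13.0 [480.4  -4.7 200.2] gap 18.9 F 63.3 [ 0.5  0.1 -2.8]
down 15.21 [480.  -5.   3.] gap 18.9 F 63.3 [ 0.3 -0.3 -2.1]
open 15.82 [480.  -5.   3.] gap 49.7 F 0.0 [-0.2  0.6  0.3]
 19.7 [520.  247.9 380. ] gap 50.1 F 0.0 [-0.3 -0.1  0.8]
+y t 42.0 yaw 0.168 z 56.5 0.77
  prof [(-75, 15.0), (-72, 15.0), (-69, 16.0), (-66, 16.0), (-63, 59.0), (-60, 82.0), (-57, 82.0), (-54, 82.0), (128, 71.0), (131, 71.0), (134, 71.0), (137, 70.0), (140, 68.0), (143, 63.0), (146, 63.0), (149, 62.0), (152, 61.0), (155, nan), (158, nan)]
-y t -42.0 yaw 0.169 z 56.4 0.79
  prof [(-75, 16.0), (-72, 16.0), (-69, 16.0), (-66, 54.0), (-63, 81.0), (-60, 82.0), (-57, 82.0), (-54, 81.0), (128, 71.0), (131, 71.0), (134, 71.0), (137, 69.0), (140, 67.0), (143, 63.0), (146, 62.0), (149, 63.0), (152, 61.0), (155, nan), (158, nan)]
mid [(-93, 49.0), (-90, 63.0), (-87, 62.0), (-84, 62.0), (-78, 15.0), (-75, 15.0), (-72, 15.0), (-69, 16.0), (-66, 15.0), (-63, 15.0), (-60, 15.0), (-57, 36.0), (-54, 46.0), (-51, 47.0), (-48, 46.0), (-45, 46.0), (-36, 16.0), (-33, 15.0), (-30, 15.0), (-27, 16.0), (-24, 15.0), (-21, 15.
[... 908 characters left out ...]
3, 15.0), (66, 15.0), (69, 15.0)]
-out [(-93, 52.0), (-90, 62.0), (-87, 62.0), (-84, 61.0), (-78, 15.0), (-75, 15.0), (-72, 15.0), (-69, 16.0), (-66, 16.0), (-63, 15.0), (-60, 16.0), (-57, 37.0), (-54, 46.0), (-51, 46.0), (-48, 46.0), (-45, 46.0), (-36, 16.0), (-33, 15.0), (-30, 15.0), (-27, 16.0), (-24, 15.0), (-21, 15.0), (-18, 15.0), (-15, 15.0), (-12, 16.0), (-9, 15.0), (-6, 16.0), (-3, 15.0), (0, 15.0), (3, 15.0), (6, 15.0), (9, 16.0), (12, 16.0), (15, 16.0), (18, 16.0), (21, 15.0), (24, 16.0), (27, 34.0), (30, 46.0), (33, 47.0), (36, 46.0), (39, 47.0), (51, 17.0), (54, 15.0), (57, 15.0), (60, 15.0), (63, 16.0), (66, 16.0), (69, 16.0)]<stdin>:7: RuntimeWarning: All-NaN slice encountered
```

View pics/wt3.png

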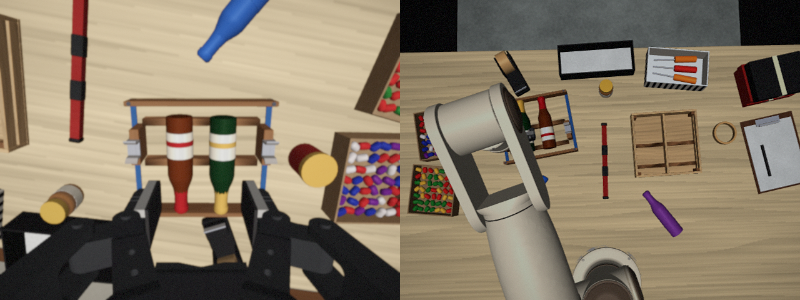

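The bar now lies flat in the strip, at about (605,160) in the right half. Both bottles are in the left half at (180,165) and (222,165), untouched. The rails put the cradle origin at s = -7.5, so the finger gap runs from s = -42 to +27. Green bottle first.

```bash
cat >> h.py <<'E'
def pick(tt,s,F=35):
    p=b0+u*s+n*tt; q,y=near(th+np.pi/2,[*p,150]); effector.move_gripper(68,F)
    ctrl.goto([*p,170],quat(y)); ctrl.servo_line([*p,90],max_speed=150); ctrl.servo_line([*p,36],max_speed=60); st("at bottle")
    effector.move_gripper(30,F); st("gripped")
    ctrl.servo_line([*p,60],max_speed=50); ctrl.servo_line([*p,170],max_speed=150); ctrl.hold(.2); st("lifted"); return y
def place(ty,sx,y0):
    p=c0+uc*sx+nc*ty; y=y0+tc-th
    ctrl.goto([*p,170],quat(y)); ctrl.servo_line([*p,50],max_speed=130); ctrl.servo_line([*p,22],max_speed=50); ctrl.hold(.3)
    f0=observe()["ft_force"][2]; z=22; st("near")
    while z>14:
        z-=.5; ctrl.servo_line([*p,z],max_speed=15); f=observe()["ft_force"][2]
        if f-f0>2: break
    st(f"set z={z}")
def release(ty,sx):
    p=c0+uc*sx+nc*ty
    effector.move_gripper(70); ctrl.hold(.2); st("released")
    z=observe()["tool_pos"][2]; ctrl.servo_line([*p,z+60],max_speed=80); ctrl.servo_line([*p,220],max_speed=200)
E
python3 - <<'E'
from h import *
V=np.nan_to_num(np.load("w2.npz")["P"],nan=-999); s=(V[...,:2]-c0)@uc; t=(V[...,:2]-c0)@nc
for lo,hi in((85,105),(-105,-85)):
    print([(x,int(np.median(V[...,2][m]).round(0))) for x in range(-135,20,3) if (m:=(t>lo)&(t<hi)&(abs(s-x)<1.5)&(abs(V[...,2])<100)).any()])
print([(x,int(np.median(V[...,2][m]).round(0))) for x in range(-135,136,2) if abs(abs(x)-126)<10 or abs(x)<10 if (m:=(s>20)&(s<80)&(abs(t-x)<1)&(abs(V[...,2])<100)).any()])
y=pick(42,11)
img,_=cloud("wrist"); cv2.imwrite("pics/w4.png",img[...,::-1])
print(y, kinematics.ik([*(c0-uc*30-nc*62),170],quat(y+tc-th)))
E
```

```text
[(-126, 62), (-123, 62), (-120, 48), (-117, 29), (-114, 6), (-111, 6), (-108, 6), (-105, 6), (-102, 6), (-99, 6), (-96, 6), (-90, 27), (-87, 28), (-84, 27), (-81, 27), (-78, 21), (-75, 6), (-72, 7), (-69, 7), (-66, 6), (-63, 6), (-60, 6), (-57, 6), (-54, 7), (-51, 6), (-48, 7), (-45, 6), (-42, 6), (-39, 6), (-36, 6), (-33, 6), (-30, 6), (-27, 7), (-24, 6), (-21, 6), (-18, 6), (-15, 7), (-12, 7), (-9, 7), (-6, 27), (-3, 28), (0, 27), (3, 27), (6, 24), (9, 6), (12, 6), (15, 6), (18, 7)]
[(-126, 62), (-123, 62), (-120, 62), (-117, 34), (-114, 6), (-111, 6), (-108, 6), (-105, 6), (-102, 7), (-99, 6), (-96, 7), (-90, 27), (-87, 27), (-84, 28), (-81, 27), (-78, 23), (-75, 6), (-72, 6), (-69, 6), (-66, 6), (-63, 6), (-60, 6), (-57, 6), (-54, 6), (-51, 6), (-48, 6), (-45, 6), (-42, 6), (-39, 6), (-36, 6), (-33, 6), (-30, 6), (-27, 6), (-24, 6), (-21, 6), (-18, 7), (-15, 6), (-12, 6), (-9, 6), (-6, 28), (-3, 27), (0, 27), (3, 27), (6, 25), (9, 6), (12, 6), (15, 6), (18, 6)]
[(-127, 62), (-125, 62), (-123, 62), (-121, 61), (-119, 31), (-117, 6), (-9, 6), (-7, 6), (-5, 6), (-3, 48), (-1, 48), (1, 48), (3, 48), (5, 6), (7, 6), (9, 6), (117, 6), (119, 6), (121, 39), (123, 62), (125, 62), (127, 62), (129, 61)]
at bottle 22.72 [592.9 303.3  36.5] gap 68.1 F 0.0 [-0.8 -0.4  0.3]
gripped 23.0 [593.1 302.9  36.7] gap 51.1 F 36.0 [-0.9 -4.9  5.9]
lifted 24.72 [592.4 303.2 169. ] gap 50.7 F 37.3 [ 0.7 -0.1 -4. ]
1.7412963267948967 [-6.72243666e-01  2.26255776e-01  1.47221335e+00 -4.44089210e-16
  1.44312352e+00 -2.28723999e+00]
```

View pics/w4.png

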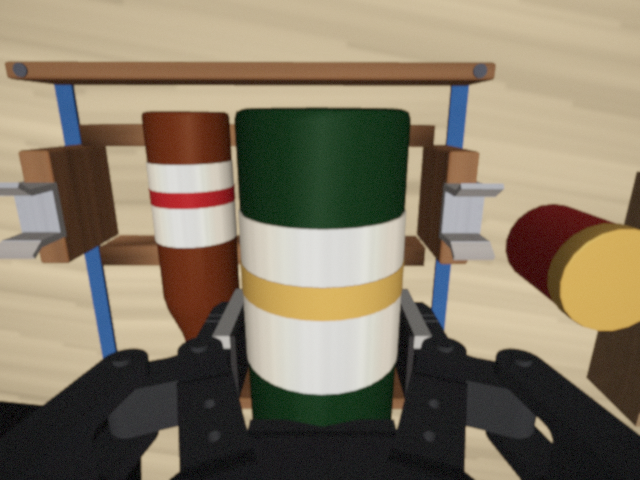

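The green bottle is held level and centred between the pads, with its body at columns 237–410, and the crate model checks out. Now I place it in seat_b, release it, and do the same with amber in seat_a.

Run:
```python
from h import *
y=th+np.pi/2
place(-62,-32,y); release(-62,-32)
img,_=cloud("side"); cv2.imwrite("pics/s5.png",cv2.resize(img[160:260,250:410,::-1],(800,500)))
```

```text
near 29.06 [ 510.4 -309.7   22.2] gap 50.7 F 37.3 [ 0.5 -0.2 -4.4]
set z=18.5 30.81 [ 510.3 -309.7   18.9] gap 50.7 F 37.8 [-3.   1.6  3.7]
released 31.33 [ 510.3 -309.7   18.5] gap 70.0 F 0.0 [-0.2 -0.9 -0.2]
```

View pics/s5.png

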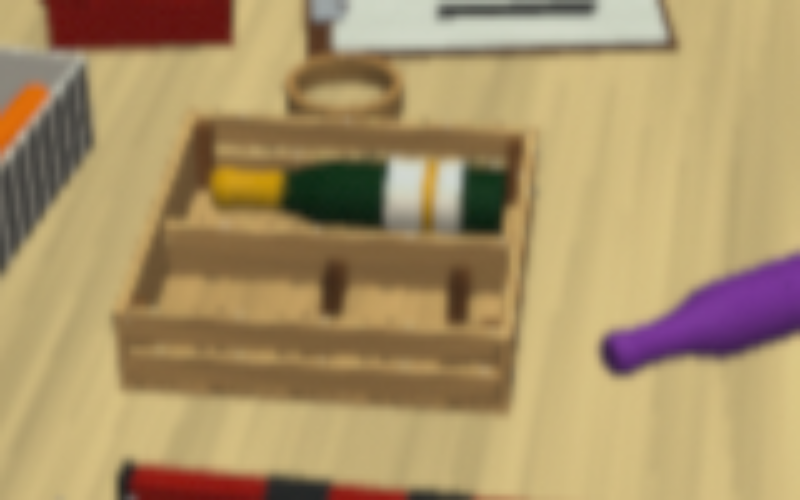

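The green bottle lies in the outer compartment with its neck to the far end (tip at (215,187) in the crop). Next the amber one, then a check.

```bash
python3 - <<'E'
from h import *
y=pick(-42,11); place(62,-30,y); release(62,-30)
p=[500,-248,400]; q,y=near(tc+np.pi/2,p); ctrl.goto(p,quat(y)); ctrl.hold(.2)
img,P=cloud("wrist"); np.savez("w6.npz",img=img,P=P); cv2.imwrite("pics/w6.png",img[...,::-1]); st()
E
python3 - <<'E'
from fit import *
V=np.nan_to_num(np.load("w6.npz")["P"],nan=-999); s=(V[...,:2]-c0)@uc; t=(V[...,:2]-c0)@nc
for t0 in(62,-62):
    mm=(abs(t-t0)<24)&(s>-85)&(s<0)&(V[...,2]>44)&(V[...,2]<70); c,yw,z,sd=bottle(V[mm],tc)
    print("t",round((c-c0)@nc,1),"yaw",round(yw,3),"z",round(z,1),round(sd,2),[(x,int(np.median(V[...,2][m]))) for x in list(range(-121,-90,3))+[-80,-40,0]+list(range(85,115,4)) if (m:=(abs(t-t0)<6)&(abs(s-x)<1.5)&(abs(V[...,2])<100)).any()])
m=boxm(V,300,680,-60,60,17,30); print("bar",m.sum(),rectfit(V[m]) if m.any() else "",np.median(V[m][:,2]))
E
```

```text
at bottle 37.04 [607.2 220.5  36.4] gap 67.9 F 0.0 [-0.8 -0.4 -0.1]
gripped 37.33 [607.3 220.1  36.7] gap 51.0 F 36.0 [-1.  -6.2  5. ]
lifted 39.04 [606.7 220.4 169. ] gap 51.2 F 37.1 [ 0.3 -0.1 -3.6]
near 42.67 [ 506.9 -185.7   22.2] gap 51.0 F 37.1 [ 0.  -0.5 -3.5]
set z=18.5 44.42 [ 506.8 -185.7   18.8] gap 51.1 F 37.7 [-2.6  0.5  4.2]
released 44.94 [ 506.8 -185.7   18.5] gap 70.1 F 0.0 [ 0.9 -0.6 -0.8]
 49.62 [ 500. -248.  400.] gap 70.1 F 0.0 [-0.   0.4 -0.7]
t 62.4 yaw 0.046 z 38.5 0.82 [(-121, 61), (-118, 45), (-106, 64), (-103, 63), (-100, 64), (-97, 63), (-94, 63), (-91, 63), (-80, 64), (-40, 64), (0, 63), (85, 53), (89, 52), (93, 52), (97, 50), (101, 4), (105, 6), (109, 6), (113, 6)]
t -61.6 yaw 0.043 z 38.5 0.83 [(-121, 62), (-118, 46), (-109, 61), (-106, 63), (-103, 64), (-100, 63), (-97, 64), (-94, 64), (-91, 63), (-80, 64), (-40, 64), (0, 63), (85, 53), (89, 52), (93, 52), (97, 49), (101, 5), (105, 6), (109, 6), (113, 6)]
bar 4057 (array([478.6,  -5.3]), array([ 24.4, 303.3]), 89.79) 22.685250963993212
```

View pics/w6.png

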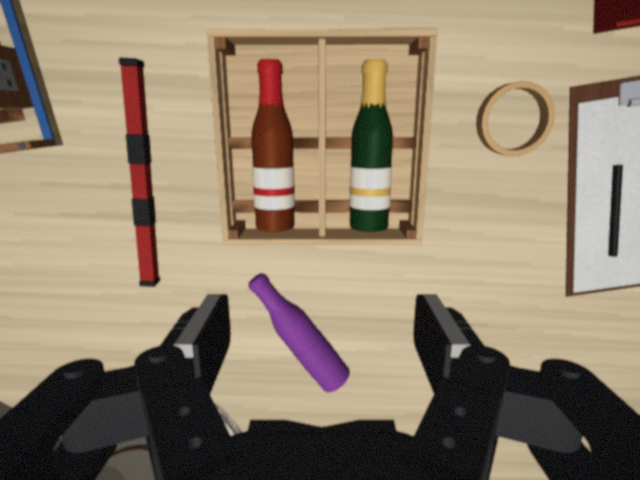

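Both bottles lie in their saddles, amber at (273,145) and green at (371,145). They are within 1 mm across and about 6 mm along of their seats, at the right height, and the bar is flat on the bench at (140,170). Handing in.

```bash
python3 -c "
from h import *
print(workorder.hand_in())"
```

```text
the job is handed in; nothing more can be done
None
```

The bar lies flat on the bench and both bottles are seated in the crate with their necks to the far end; the job was handed in at about 50 s of the 69 s, and no verdict came back.

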